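# Find the pivot block that the plug gauge fits and set it out

## Task

Only one of the four pivot blocks is bored right, and you cannot see which: take the plug gauge from its wooden stand and try it gently in the blocks until you find the one it goes fully home in. Set that block upright in the green tray with the gauge left standing fully home in its hole; leave the other three blocks standing where they are. Never press the gauge hard on a block (keep well under 40 N), and do not disturb the phone, the marker or the mug.

Things in the scene. Friction and masses are not known exactly. Their poses are not given: they have to be found in the camera images.
- block_a: aluminium pivot block, 56 (its x) x 44 (its y) x 54 mm high, 0.28 kg, loose, upright on the dark desk mat; origin at the centre of its underside, z up. A round 19.4 mm bore opens in the middle of its top. All four look the same; which one is bored right changes from start to start and cannot be told by name or by eye
- block_b: aluminium pivot block, 56 (its x) x 44 (its y) x 54 mm high, 0.28 kg, loose, upright on the dark desk mat; origin at the centre of its underside, z up. A round 19.4 mm bore opens in the middle of its top. All four look the same; which one is bored right changes from start to start and cannot be told by name or by eye
- block_c: aluminium pivot block, 56 (its x) x 44 (its y) x 54 mm high, 0.28 kg, loose, upright on the dark desk mat; origin at the centre of its underside, z up. A round 19.4 mm bore opens in the middle of its top. All four look the same; which one is bored right changes from start to start and cannot be told by name or by eye
- block_d: aluminium pivot block, 56 (its x) x 44 (its y) x 54 mm high, 0.28 kg, loose, upright on the dark desk mat; origin at the centre of its underside, z up. A round 19.4 mm bore opens in the middle of its top. All four look the same; which one is bored right changes from start to start and cannot be told by name or by eye
- hole_a (a point): mouth of block_a's bore, at the centre of its top face, 54 mm above its underside. In the good block the gauge goes in until its shoulder sits on the block's top; in the other three a hidden step stops the pin hard when it is only 10 mm in, the shoulder then 18 mm above the top
- hole_b (a point): mouth of block_b's bore, at the centre of its top face, 54 mm above its underside. In the good block the gauge goes in until its shoulder sits on the block's top; in the other three a hidden step stops the pin hard when it is only 10 mm in, the shoulder then 18 mm above the top
- hole_c (a point): mouth of block_c's bore, at the centre of its top face, 54 mm above its underside. In the good block the gauge goes in until its shoulder sits on the block's top; in the other three a hidden step stops the pin hard when it is only 10 mm in, the shoulder then 18 mm above the top
- hole_d (a point): mouth of block_d's bore, at the centre of its top face, 54 mm above its underside. In the good block the gauge goes in until its shoulder sits on the block's top; in the other three a hidden step stops the pin hard when it is only 10 mm in, the shoulder then 18 mm above the top
- gauge: plug gauge, about 0.11 kg, at the start standing loosely, pin down, in its stand; origin at the pin's lower end, z up along the handle. Steel pin 18 mm across, 28 mm long (tapering to 14 mm over the last 3 mm), then a dark shoulder disc 26 mm across, 5 mm thick, then a round orange handle 16 mm across, 26 mm long (top 59 mm from the origin)
- gauge_shoulder (a point): underside of the gauge's shoulder, on its axis, 28 mm above the pin's lower end; it lies on the block's top when the gauge is fully home
- stand: wooden gauge stand, fixed, 64 x 64 x 40 mm high, origin at the centre of its underside; a 22 mm hole in its top, 34 mm deep, holds the gauge, whose shoulder rests on the top
- tray: green open tray, fixed on the desk, 140 x 140 mm outside, 20 mm high, walls and floor 3 mm thick; origin at the centre of its underside, x and y along its sides
- mat: dark desk mat, fixed, 310 x 340 mm, 2 mm thick, under the blocks; origin at the centre of its underside
- phone: phone lying flat, 72 x 146 x 8 mm, origin at the centre of its underside, long side along its y; leave alone
- marker: red and white marker pen lying along its y, 130 mm long, 16 mm thick, origin at the centre of its underside; leave alone
- mug: blue mug, 76 mm wide, 85 mm high, handle on its +y side, origin at the centre of its underside; leave alone
Mind the look-alikes: they are no part of the job. There is more than one size of the gauge; the one meant has the size given above. Leave any turquoise look-alike of the block_d alone.

How it is judged:
By the outcome, as a careful person would: the job done as asked, in the order asked, and still so for the second after the job is handed in, with the robot touching nothing.
It also fails if it takes over 70 s, if anything falls off the work surface, if the arm or the gripper's body presses on something with over 40 N, if the wrist force passes 120 N, or if a joint passes its speed limit or range.

## Robot

A 7-joint arm with a two-finger parallel gripper is mounted at the origin on the work surface. World frame = base frame: x ahead of the robot, y to its left, z up, the work surface at z = 0. Lengths are in m, angles in degrees, forces in N, time in s.
With the tool pointing down it reaches from about 0.35 to 0.9 m from the base axis. Payload 8.1 kg.
Tool frame: the origin (TCP) lies on the centre line of the jaws, within the pads' length; the fingertips stand 14 mm ahead of it and the grasp point (between the pads) lies 5 mm behind it; z points along the fingers, y is the direction in which the jaws open and shut (so a half turn about z gives the same grasp; the last joint's range is limited). The gripper opens to 85 mm and grips with 20 to 120 N. Pads are 22 mm wide; open, the fingers measure 114 mm over their backs; the gripper's body (76 mm by 85 mm) begins 54 mm behind the grasp point. The pads swing forward as they close: fully open they stand 13 mm farther back than shut.
Start: joints at [62.189, 24.895, 1.432, 90.138, -0.665, 64.973, -4.303], TCP at [0.233, -0.58, 0.245] pointing down, gripper open.
Joint ranges: [-149.89, 149.89], [-25.12, 119.58], [-72.63, 75.52], [4.76, 147.25], [-75.54, 255.54], [6.69, 114.76], [-157.13, 157.13]. Speed limits (degrees/s): [127.2, 127.2, 172.46, 172.46, 180, 180, 180].

## Interface

Orientations are given as [roll, pitch, yaw] about the fixed x, y, z axes, in that order (R = Rz(yaw) Ry(pitch) Rx(roll)).
In Python, from bench import readout, vision, ctrl, finder gives the robot as it stands.
- The arm moves only by the tool servo_tool, never from a script. Its argument "plan" is a list of rows, each a list of 6 numbers: the shift along the tool's x, y, z in cm, then the turn, a rotation vector about the tool's x, y, z in degrees. In form: [[x, y, z, wx, wy, wz], ...]. A call has 1 to 20 rows; each row is the pose to reach, as a shift and turn from the pose measured when the call began, along the tool's axes at that moment; what a row does not reach only later rows make up. A row lasts 1/10 s, in which the tool goes at most 50 mm and 8.59 degrees, less where a joint would pass 70% of its speed; a pose out of reach is approached as far as the arm can. A call with a gripper value outside its range is refused whole. "fingers" is the closure, from -1 (fully open) to 1 (shut), set as the call begins (left out, the last holds). The fingers move at their own pace and stop on an object; "force" is the grip in N (left out, the last holds). Time passes only in rows, so rows that repeat a pose let the fingers close. It gives the time, the measured TCP pose, the force and the opening at its end, in the units of the state.
- readout.get_obs(): the state, without advancing time (a new reading comes with each control period).
- vision.grab_frame(name): name is "side" or "top"; returns (picture, depth): 384x512x3 uint8, red, green, blue; 384x512 float32, m along the optical axis (not along the pixel's ray), 0 where there is no reading.
- vision.get_calibration(name): a dict with "K" (3x3 intrinsics, pixels), "dist" ([k1, k2, p1, p2, k3] as OpenCV has them; the pictures are not rectified), "T" (4x4, takes a point from camera to world coordinates). Camera axes: x right, y up, looking along -z (the intrinsics and any distortion apply to the point x, -y, -z); pixel columns grow to the right and rows downward; lengths in m; the calibration is good to about 2 mm. A picture is of the moment at which its call begins. get_calibration takes no time and is no camera call.
- ctrl.sign_off(): hands the job in, once; it reports no verdict.
Trained networks look in the newest picture that a camera, given by its name, has taken for a name from the list of things; names that differ only in an ending like _2 or _b are one class to them, and where a whole thing is asked for, a point or a joint stands for the part that bears it (a point fixed in the world has none). Each returns a list of dicts, best first, with "confidence" (0 to 1); they miss things now and then, are a little off and sometimes report something else, mostly with a low value. They report only what shows in the picture. A call takes as long as a camera call. They do not tell look-alikes from the thing itself.
- finder.look_for(query, camera): "position" ([x, y, z] in m, in world coordinates, good to about 4 mm: the middle of the surface that is visible of it).
The state is a dict: "t": time; "joint_pos": joint angles; "joint_vel": joint speeds; "joint_torque": joint torques, N m; "tcp_pos": TCP position; "orientation": TCP orientation; "ft_force": force on the tool from outside, world axes, zero at the start; "ft_torque": the same for the moment, N m; "width": finger opening in m.
Only numpy, scipy, OpenCV 4.12 (cv2) and the standard library are available. Lean on these libraries where they do the work, as an engineer would, in place of code of your own. Each camera call takes 0.05 s, during which the arm holds its last target. There are 200 camera calls.

## Working session

There is one attempt and no reset: what is moved stays moved. The work goes in short steps, Python scripts to look and compute and a tool call to move; the robot and the scene stay as the last step left them, time stands still between calls to the robot, and variables do not carry over. Pictures are saved under pics/ and viewed, about 8 in all and at most 12, crops included, and the job is handed in when it is done.

Besides the shell and the picture viewer there is one more tool, called after "Call:" as name([rows], argument=value, ...), one row to a line, values as JSON. servo_tool: Moves the arm, as the interface text tells. Its arguments: {"type":"object","properties":{"plan":{"type":"array","items":{"type":"array","items":{"type":"number"}}},"fingers":{"type":"number"},"force":{"type":"number"}},"required":["plan"]}

```bash
mkdir -p pics; cat > h.py <<'E'
import numpy as np, cv2
from bench import readout, vision, ctrl, finder
def save(name,fn):
    im,d=vision.grab_frame(name); cv2.imwrite('pics/'+fn,im[:,:,::-1]); np.savez('pics/'+fn+'.npz',im=im,d=d); return im,d
def world(name,u,v,d):
    c=vision.get_calibration(name); p=cv2.undistortPoints(np.array([[[u,v]]],float),np.array(c['K']),np.array(c['dist']))[0,0]
    return (np.array(c['T'])@np.array([p[0]*d,-p[1]*d,-d,1]))[:3]
def cloud(name,d):
    c=vision.get_calibration(name); h,w=d.shape; vv,uu=np.mgrid[:h,:w]
    p=cv2.undistortPoints(np.stack([uu,vv],-1).reshape(-1,1,2).astype(float),np.array(c['K']),np.array(c['dist'])).reshape(h,w,2)
    q=np.stack([p[...,0]*d,-p[...,1]*d,-d,np.ones_like(d)],-1)
    return (q@np.array(c['T']).T)[...,:3]
E
python3 - <<'E'
from h import *
o=readout.get_obs(); print(o['t'],o['tcp_pos'],o['orientation'],o['width'])
a,_=save('side','s0.png'); b,_=save('top','t0.png')
cv2.imwrite('pics/t0big.png',cv2.resize(b[:,:,::-1],(800,600)))
for q in ['block_a','gauge','stand','tray','mug','phone','marker']:
    for r in finder.look_for(q,'top'): print(q,np.round(r['position'],3),round(r['confidence'],2))
print(vision.get_calibration('top')['T'])
E
```

```text
0.0 [ 0.23318608 -0.57932843  0.2444981 ] [-1.79905889e+02  1.00224829e-02  2.19267359e+01] 0.08521884420957496
block_a [0.488 0.076 0.054] 0.91
block_a [0.606 0.077 0.055] 0.75
block_a [ 0.608 -0.058  0.056] 0.64
block_a [ 0.458 -0.063  0.057] 0.57
block_a [ 0.769 -0.066  0.055] 0.56
block_a [0.789 0.14  0.012] 0.39
gauge [ 0.517 -0.269  0.049] 0.51
gauge [ 0.595 -0.286  0.035] 0.51
gauge [ 0.443 -0.251  0.026] 0.38
stand [0.488 0.077 0.057] 0.72
stand [ 0.511 -0.263  0.039] 0.62
tray [ 0.447  0.324 -0.001] 0.78
mug [0.722 0.355 0.039] 0.9
mug [ 0.792 -0.214  0.01 ] 0.22
phone [ 0.606 -0.056  0.055] 0.28
phone [0.611 0.076 0.055] 0.26
marker [0.787 0.139 0.013] 0.65
marker [0.608 0.078 0.055] 0.63
[[-0.02680203  0.97865416 -0.20375888  0.38910052]
 [-0.99963519 -0.02555882  0.00873091  0.02304366]
 [ 0.0033367   0.20391855  0.97898217  1.22549466]
 [ 0.          0.          0.          1.        ]]
```

View pics/t0big.png

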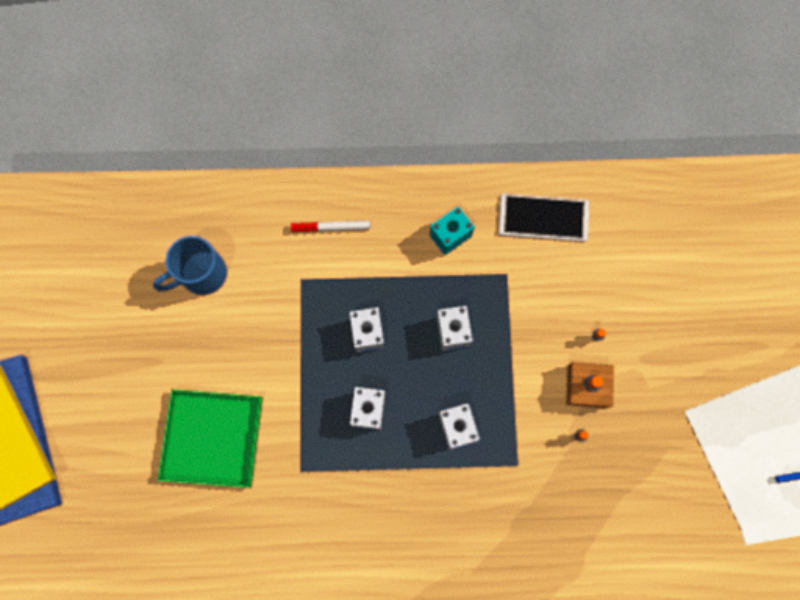

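View pics/s0.png

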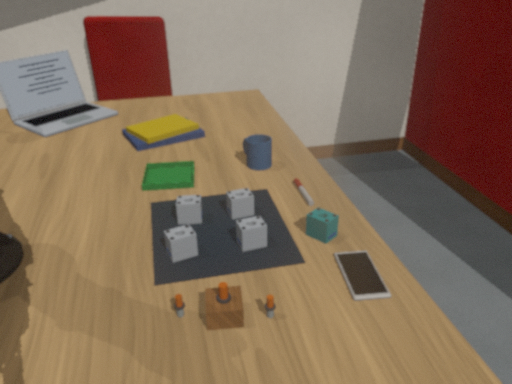

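Top view (800x600): white blocks are at (367,328), (455,326), (367,408) and (460,426). The turquoise look-alike is at (452,230). The gauge candidates are the one in the wooden stand (595,383) and two smaller free-standing ones at (600,334) and (583,435). The one in the stand fits, and I'll confirm its size by depth and a crop.

```bash
python3 - <<'E'
from h import *
z=np.load('pics/t0.png.npz'); P=cloud('top',z['d']); im=z['im']
X,Y,Z=P[...,0],P[...,1],P[...,2]
def rect(m):
    pts=P[m][:,:2].astype(np.float32); (c,s,a)=cv2.minAreaRect(pts*1000); return np.round(c,1),np.round(s,1),round(a,1),np.median(P[m][:,2]).round(4),m.sum()
for c in [(.488,.076),(.606,.077),(.608,-.058),(.458,-.063)]:
    m=(abs(X-c[0])<.045)&(abs(Y-c[1])<.045)&(Z>.048)&(Z<.064); print('blk',rect(m), P[m].mean(0).round(4))
for n,c in dict(g=(.517,-.269),l1=(.595,-.286),l2=(.443,-.251)).items():
    m=(abs(X-c[0])<.025)&(abs(Y-c[1])<.025)
    hsv=cv2.cvtColor(im,cv2.COLOR_RGB2HSV); o=m&(hsv[...,0]<14)&(hsv[...,1]>190)&(hsv[...,2]>120)
    zz=P[o][:,2]; print(n,o.sum(),'zmax',zz.max().round(4),np.percentile(zz,90).round(4)); t=o&(Z>zz.max()-.008); print(rect(t),P[t].mean(0))
m=(abs(X-.51)<.06)&(abs(Y+.265)<.06)&(Z>.034)&(Z<.044); print('stand',rect(m))
m=(abs(X-.45)<.1)&(abs(Y-.324)<.1)&(Z>.012)&(Z<.03); print('tray',rect(m))
print('desk',np.median(Z[(abs(X-.45)<.03)&(abs(Y-.2)<.02)]),'mat',np.median(Z[(abs(X-.54)<.01)&(abs(Y-.0)<.02)]))
s=np.load('pics/s0.png.npz')['im']; a=cv2.resize(s[275:335,160:290],None,fx=6,fy=6,interpolation=3); cv2.imwrite('pics/crop.png',a[:,:,::-1])
S=cloud('side',np.load('pics/s0.png.npz')['d'])
hs=cv2.cvtColor(s,cv2.COLOR_RGB2HSV); o=(hs[...,0]<12)&(hs[...,1]>170)&(hs[...,2]>120)
for u0,u1 in((170,190),(212,235),(262,280)):
    k=np.zeros_like(o);k[278:315,u0:u1]=1;k&=o;q=S[k];print('side',k.sum(),q.mean(0).round(4),q.min(0).round(4),q.max(0).round(4))
E
```

```text
blk (array([487.9,  75.7]), array([43.9, 56.1]), 81.6, np.float64(0.0544), np.int64(394)) [0.4873 0.0758 0.0544]
blk (array([610.6,  75. ]), array([57.3, 43.9]), 7.4, np.float64(0.0544), np.int64(377)) [0.61   0.0749 0.0543]
blk (array([609.5, -62.1]), array([56.5, 44.5]), 7.2, np.float64(0.0543), np.int64(377)) [ 0.6093 -0.0619  0.0544]
blk (array([456.9, -62.4]), array([55.6, 44. ]), 14.8, np.float64(0.0543), np.int64(398)) [ 0.4569 -0.0624  0.0543]
g 69 zmax 0.0715 0.0687
(array([ 516.6, -269.9]), array([12.6, 15.5]), 66.6, np.float64(0.0686), np.int64(16)) [ 0.51629368 -0.26954145  0.06877146]
l1 15 zmax 0.0463 0.0445
(array([ 594.3, -289.2]), array([10.6,  4.8]), 32.1, np.float64(0.043), np.int64(9)) [ 0.5934594  -0.28886908  0.04333485]
l2 19 zmax 0.045 0.0438
(array([ 439. , -249.4]), array([7.3, 9.4]), 89.4, np.float64(0.0421), np.int64(16)) [ 0.43938216 -0.24983721  0.042092  ]
stand (array([ 516.9, -270.5]), array([65.8, 64.1]), 84.0, np.float64(0.0383), np.int64(642))
tray (array([451.3, 319.7]), array([142.2, 141.4]), 83.7, np.float64(0.0175), np.int64(349))
desk -0.0016305634164438532 mat 0.00025441410804827314<stdin>:19: RuntimeWarning: Mean of empty slice.
  ret = um.true_divide(
Traceback (most recent call last):
ValueError: zero-size array to reduction operation minimum which has no identity
```

View pics/crop.png

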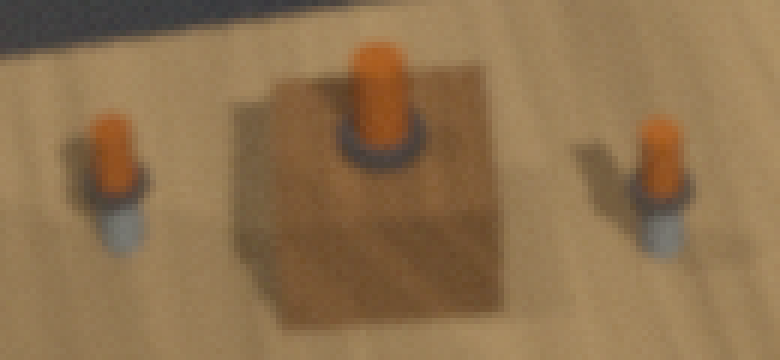

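The crop confirms it: the gauge in the stand is clearly larger than the two beside it (top at about 71 mm; theirs are about 45 mm). The top camera reads about 1.6 mm low, but its xy sizes are right. I'll grip the gauge twice, 90° apart, so it's centred on the TCP.

```bash
cat >> h.py <<'E'
from scipy.spatial.transform import Rotation as Ro
def to(x,y,z,yaw):
    o=readout.get_obs(); R=Ro.from_euler('xyz',o['orientation'],degrees=True); T=Ro.from_euler('xyz',[180,0,yaw],degrees=True)
    d=R.inv().apply(np.array([x,y,z])-o['tcp_pos'])*100; w=(R.inv()*T).as_rotvec(degrees=True)
    print('t %.2f'%o['t'],'at',np.round(o['tcp_pos'],4),np.round(o['orientation'],1),'F',np.round(o['ft_force'],1),'w',round(o['width'],4),'j7',round(o['joint_pos'][6]))
    print('delta',np.round(d,2),np.round(w,1))
E
python3 -c "
from h import *
to(.5166,-.27,.13,90)"
```

```text
t 0.45 at [ 0.2334 -0.5798  0.2452] [-180.     0.    21.9] F [ 1.1 -0.  -0.6] w 0.085 j7 -4
delta [ 37.84 -18.16  11.53] [ -0.   -0.  -68.1]
```

Call:
servo_tool([
  [37.84,-18.16,11.5,0,0,-68.1],
  [37.84,-18.16,11.5,0,0,-68.1],
  [37.84,-18.16,11.5,0,0,-68.1],
  [37.84,-18.16,11.5,0,0,-68.1],
  [37.84,-18.16,11.5,0,0,-68.1],
  [37.84,-18.16,11.5,0,0,-68.1],
  [37.84,-18.16,11.5,0,0,-68.1],
  [37.84,-18.16,11.5,0,0,-68.1],
  [37.84,-18.16,11.5,0,0,-68.1],
  [37.84,-18.16,11.5,0,0,-68.1],
  [37.84,-18.16,11.5,0,0,-68.1],
  [37.84,-18.16,11.5,0,0,-68.1],
  [37.84,-18.16,11.5,0,0,-68.1],
  [37.84,-18.16,11.5,0,0,-68.1],
], fingers=-1, force=25)

```text
t: 1.85
tcp_pos: [0.516, -0.2712, 0.1306]
orientation: [180.0, 0.0, 89.9]
ft_force: [0.5, 0.5, -0.6]
width: 0.0854
```

```bash
python3 -c "
from h import *
to(.5166,-.27,.064,90)"
```

```text
t 1.85 at [ 0.516  -0.2712  0.1306] [180.    0.   89.9] F [ 0.5  0.5 -0.6] w 0.0854 j7 11
delta [0.13 0.06 6.66] [ 0.   0.  -0.1]
```

Call:
servo_tool([
  [0.1,0.06,4.0,0,0,0],
  [0.1,0.06,6.0,0,0,0],
  [0.1,0.06,6.6,0,0,0],
  [0.1,0.06,6.6,0,0,0],
])

```text
t: 2.25
tcp_pos: [0.5161, -0.2705, 0.0642]
orientation: [-179.9, 0.0, 89.9]
ft_force: [-0.2, -1.6, 0.3]
width: 0.0851
```

Call:
servo_tool([
  [0,0,0,0,0,0],
  [0,0,0,0,0,0],
  [0,0,0,0,0,0],
  [0,0,0,0,0,0],
  [0,0,0,0,0,0],
  [0,0,0,0,0,0],
  [0,0,0,0,0,0],
  [0,0,0,0,0,0],
], fingers=1, force=20)

```text
t: 3.05
tcp_pos: [0.5163, -0.2706, 0.0646]
orientation: [-180.0, 0.0, 89.9]
ft_force: [-1.0, 1.2, 6.0]
width: 0.015
```

Call:
servo_tool([
  [0,0,0,0,0,0],
  [0,0,0,0,0,0],
  [0,0,0,0,0,0],
  [0,0,-0.2,0,0,0],
  [0,0,-0.2,0,0,8],
  [0,0,-0.2,0,0,16],
  [0,0,-0.2,0,0,24],
  [0,0,-0.2,0,0,32],
  [0,0,-0.2,0,0,40],
  [0,0,-0.2,0,0,48],
  [0,0,-0.2,0,0,56],
  [0,0,-0.2,0,0,64],
  [0,0,-0.2,0,0,72],
  [0,0,-0.2,0,0,80],
  [0,0,-0.2,0,0,90],
  [0,0,-0.2,0,0,90],
  [0,0,-0.2,0,0,90],
], fingers=-0.3)

```text
t: 4.75
tcp_pos: [0.5164, -0.2704, 0.0666]
orientation: [180.0, 0.0, 0.1]
ft_force: [0.2, -0.4, -0.6]
width: 0.0553
```

Call:
servo_tool([
  [0,0,0,0,0,0],
  [0,0,0,0,0,0],
  [0,0,0,0,0,0],
  [0,0,0,0,0,0],
  [0,0,0,0,0,0],
  [0,0,0,0,0,0],
  [0,0,0,0,0,0],
], fingers=1, force=30)

```text
t: 5.45
tcp_pos: [0.5163, -0.2705, 0.0667]
orientation: [180.0, 0.0, 0.1]
ft_force: [-1.2, 0.3, 4.1]
width: 0.0146
```

```bash
python3 -c "
from h import *
to(.4569,-.0624,.066,0)
save('side','s1.png');"
```

```text
t 5.45 at [ 0.5163 -0.2705  0.0667] [1.8e+02 0.0e+00 1.0e-01] F [-1.2  0.3  4.1] w 0.0146 j7 -62
delta [ -5.92 -20.81   0.06] [0.  0.  0.1]
```

Call:
servo_tool([
  [0,0,-2,0,0,0],
  [0,0,-4,0,0,0],
  [0,0,-6,0,0,0],
  [0,0,-6.5,0,0,0],
  [0,0,-6.5,0,0,0],
])

```text
t: 6.0
tcp_pos: [0.5168, -0.2706, 0.1321]
orientation: [179.9, -0.0, 0.1]
ft_force: [0.5, 0.6, -0.6]
width: 0.0144
```

```bash
python3 - <<'E'
from h import *
a,d=save('side','s2.png')
cv2.imwrite('pics/s2c.png',cv2.resize(a[200:350,130:330],None,fx=4,fy=4,interpolation=3)[:,:,::-1])
to(.4569,-.0624,.128,0)
E
```

```text
t 6.05 at [ 0.5163 -0.2703  0.1312] [1.8e+02 0.0e+00 1.0e-01] F [-0.9  0.4 -1.8] w 0.0145 j7 -63
delta [ -5.91 -20.8    0.32] [0.  0.  0.1]
```

View pics/s2c.png

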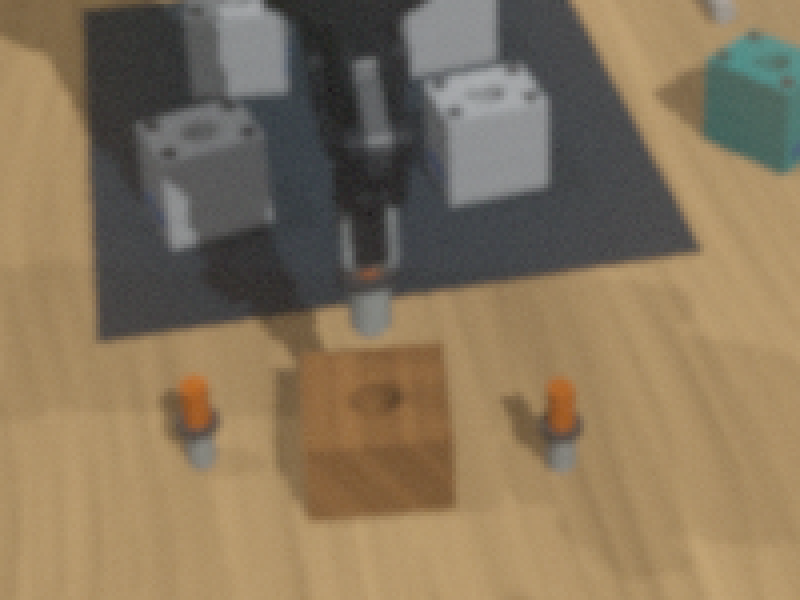

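Gauge held vertical with the pin clear, at crop (372,310). Now the nearest block, at (0.457,-0.062).

Call:
servo_tool([
  [0,-4,-1,0,0,0],
  [-2,-9,-1,0,0,0],
  [-4,-14,-1,0,0,0],
  [-5.9,-19,-1,0,0,0],
  [-5.91,-20.8,-1,0,0,0],
  [-5.91,-20.8,-1,0,0,0],
  [-5.91,-20.8,0,0,0,0],
  [-5.91,-20.8,1.3,0,0,0],
  [-5.91,-20.8,1.3,0,0,0],
  [-5.91,-20.8,1.3,0,0,0],
])

```text
t: 7.05
tcp_pos: [0.4565, -0.0635, 0.1173]
orientation: [179.9, 0.2, -0.0]
ft_force: [-0.3, 0.1, -1.2]
width: 0.0147
```

```bash
python3 - <<'E'
from h import *
a,d=save('side','s3.png')
cv2.imwrite('pics/s3c.png',cv2.resize(a[180:280,130:290],None,fx=5,fy=5,interpolation=3)[:,:,::-1])
to(.4569,-.0624,.108,0)
E
```

```text
t 7.10 at [ 0.4568 -0.0633  0.1178] [ 1.8e+02  1.0e-01 -0.0e+00] F [-0.2  0.4 -0.5] w 0.0147 j7 -86
delta [ 0.01 -0.09  0.98] [ 0.   0.1 -0. ]
```

View pics/s3c.png

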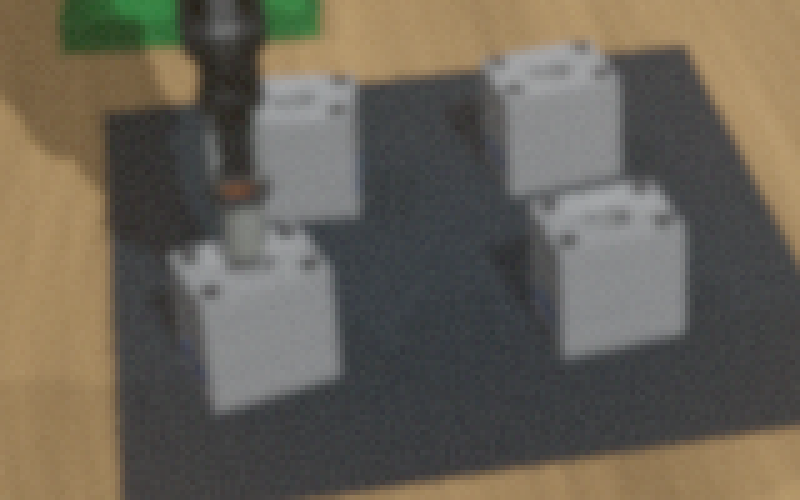

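Pin sits right over the bore (crop (243,258)). Descending in small steps; mouth at TCP z≈0.1107, false stop at ≈0.1007.

Call:
servo_tool([
  [0,-0.08,0.3,0,0,0],
  [0,-0.08,0.6,0,0,0],
  [0,-0.08,0.8,0,0,0],
  [0,-0.08,0.9,0,0,0],
  [0,-0.08,1.0,0,0,0],
  [0,-0.08,1.0,0,0,0],
])

```text
t: 7.7
tcp_pos: [0.4568, -0.0625, 0.1077]
orientation: [180.0, 0.1, -0.0]
ft_force: [-0.1, -0.1, -0.8]
width: 0.0147
```

Call:
servo_tool([
  [0,0,0.1,0,0,0],
  [0,0,0.2,0,0,0],
  [0,0,0.3,0,0,0],
  [0,0,0.3,0,0,0],
])

```text
t: 8.1
tcp_pos: [0.4567, -0.0625, 0.1046]
orientation: [180.0, 0.1, -0.0]
ft_force: [0.3, -0.7, -1.3]
width: 0.0145
```

Call:
servo_tool([
  [0,0,0.1,0,0,0],
  [0,0,0.2,0,0,0],
  [0,0,0.2,0,0,0],
])

```text
t: 8.4
tcp_pos: [0.4566, -0.0625, 0.1025]
orientation: [180.0, 0.1, -0.0]
ft_force: [0.3, -0.1, -1.3]
width: 0.0148
```

Call:
servo_tool([
  [0,0,0.1,0,0,0],
  [0,0,0.15,0,0,0],
  [0,0,0.15,0,0,0],
])

```text
t: 8.7
tcp_pos: [0.4566, -0.0625, 0.1009]
orientation: [180.0, 0.1, -0.0]
ft_force: [0.5, 0.2, -0.7]
width: 0.0145
```

Call:
servo_tool([
  [0,0,0.05,0,0,0],
  [0,0,0.1,0,0,0],
  [0,0,0.1,0,0,0],
])

```text
t: 9.0
tcp_pos: [0.4574, -0.0625, 0.1006]
orientation: [180.0, 0.0, -0.0]
ft_force: [-0.8, -0.3, 8.5]
width: 0.0147
```

Hard stop at exactly 10 mm (8.5 N): not this block. Lifting straight out and on to (0.609,-0.062).

Call:
servo_tool([
  [0,0,-1,0,0,0],
  [0,0,-2,0,0,0],
  [0,0,-3,0,0,0],
  [4,0,-3.5,0,0,0],
  [8,0,-3.5,0,0,0],
  [12,0,-3.5,0,0,0],
  [15,0,-3.5,0,0,0],
  [15.25,0,-3.5,0,0,0],
  [15.25,0,-3.5,0,0,0],
  [15.25,0,-3.5,0,0,0],
  [15.25,0,-3.5,0,0,0],
])

```text
t: 10.1
tcp_pos: [0.6087, -0.0627, 0.1358]
orientation: [180.0, 0.1, -0.0]
ft_force: [0.2, -0.7, -1.1]
width: 0.0146
```

```bash
python3 - <<'E'
from h import *
to(.6094,-.062,.104,0)
E
```

```text
t 10.10 at [ 0.6087 -0.0627  0.1358] [ 1.8e+02  1.0e-01 -0.0e+00] F [ 0.2 -0.7 -1.1] w 0.0146 j7 -86
delta [ 0.07 -0.07  3.18] [ 0.   0.1 -0. ]
```

Descending from 0.1358 to 0.1055 with slow rows at the mouth; then the stop check.

Call:
servo_tool([
  [0.07,-0.07,1,0,0,0],
  [0.07,-0.07,2.0,0,0,0],
  [0.07,-0.07,2.4,0,0,0],
  [0.07,-0.07,2.55,0,0,0],
  [0.07,-0.07,2.7,0,0,0],
  [0.07,-0.07,2.8,0,0,0],
  [0.07,-0.07,2.8,0,0,0],
])

```text
t: 10.8
tcp_pos: [0.6096, -0.062, 0.1078]
orientation: [180.0, 0.1, -0.0]
ft_force: [-0.3, 0.3, -1.2]
width: 0.0143
```

Call:
servo_tool([
  [0,0,0.15,0,0,0],
  [0,0,0.3,0,0,0],
  [0,0,0.4,0,0,0],
  [0,0,0.5,0,0,0],
  [0,0,0.5,0,0,0],
])

```text
t: 11.3
tcp_pos: [0.6096, -0.0619, 0.1027]
orientation: [180.0, 0.1, -0.0]
ft_force: [-0.1, 0.2, -1.1]
width: 0.0146
```

Call:
servo_tool([
  [0,0,0.1,0,0,0],
  [0,0,0.2,0,0,0],
  [0,0,0.25,0,0,0],
  [0,0,0.25,0,0,0],
])

```text
t: 11.7
tcp_pos: [0.6099, -0.0619, 0.1007]
orientation: [180.0, 0.0, -0.0]
ft_force: [-0.4, 0.5, 4.6]
width: 0.0147
```

Call:
servo_tool([
  [0,0,0.05,0,0,0],
  [0,0,0.05,0,0,0],
])

```text
t: 11.9
tcp_pos: [0.6103, -0.062, 0.1007]
orientation: [180.0, -0.0, -0.0]
ft_force: [-0.5, 0.5, 5.9]
width: 0.0147
```

Call:
servo_tool([
  [0,0,-1,0,0,0],
  [0,0,-2,0,0,0],
  [0,0,-3,0,0,0],
  [0,-4,-3.5,0,0,0],
  [0,-8,-3.5,0,0,0],
  [0,-12,-3.5,0,0,0],
  [0,-13.68,-3.5,0,0,0],
  [0,-13.68,-3.5,0,0,0],
  [0,-13.68,-3.5,0,0,0],
  [0,-13.68,-3.5,0,0,0],
])

```text
t: 12.9
tcp_pos: [0.6105, 0.0727, 0.1359]
orientation: [179.9, -0.0, -0.2]
ft_force: [-1.2, -1.0, -0.6]
width: 0.0148
```

```bash
python3 - <<'E'
from h import *
to(.6102,.0749,.108,0)
E
```

```text
t 12.90 at [0.6105 0.0727 0.1359] [179.9  -0.   -0.2] F [-1.2 -1.  -0.6] w 0.0148 j7 -99
delta [-0.03 -0.23  2.79] [ 0.1 -0.  -0.2]
```

Blocked at 10 mm again (z did not move under the extra push). Third block, (0.610,0.075).

Call:
servo_tool([
  [-0.03,-0.23,0.5,0.1,0,-0.2],
  [-0.03,-0.23,1,0.1,0,-0.2],
  [-0.03,-0.23,2.0,0.1,0,-0.2],
  [-0.03,-0.23,2.4,0.1,0,-0.2],
  [-0.03,-0.23,2.55,0.1,0,-0.2],
  [-0.03,-0.23,2.7,0.1,0,-0.2],
  [-0.03,-0.23,2.8,0.1,0,-0.2],
  [-0.03,-0.23,2.8,0.1,0,-0.2],
])

```text
t: 13.7
tcp_pos: [0.6103, 0.075, 0.1079]
orientation: [180.0, -0.1, 0.0]
ft_force: [0.8, -0.7, -1.1]
width: 0.0146
```

Call:
servo_tool([
  [0,0,0.15,0,0,0],
  [0,0,0.3,0,0,0],
  [0,0,0.4,0,0,0],
  [0,0,0.5,0,0,0],
  [0,0,0.5,0,0,0],
])

```text
t: 14.2
tcp_pos: [0.6104, 0.0751, 0.1028]
orientation: [-180.0, -0.1, 0.0]
ft_force: [0.3, -0.2, -0.9]
width: 0.0145
```

Call:
servo_tool([
  [0,0,0.1,0,0,0],
  [0,0,0.2,0,0,0],
  [0,0,0.25,0,0,0],
  [0,0,0.3,0,0,0],
  [0,0,0.3,0,0,0],
])

```text
t: 14.7
tcp_pos: [0.6103, 0.0751, 0.0998]
orientation: [-180.0, -0.1, 0.0]
ft_force: [1.3, 0.2, -1.6]
width: 0.0146
```

Past 10 mm without force, so this looks like the good one. Continuing to home (TCP ≈0.0827).

Call:
servo_tool([
  [0,0,0.1,0,0,0],
  [0,0,0.2,0,0,0],
  [0,0,0.3,0,0,0],
  [0,0,0.3,0,0,0],
])

```text
t: 15.1
tcp_pos: [0.6103, 0.0752, 0.0966]
orientation: [-180.0, -0.1, 0.0]
ft_force: [1.8, 0.3, -2.1]
width: 0.0148
```

Call:
servo_tool([
  [0,0,0.2,0,0,0],
  [0,0,0.4,0,0,0],
  [0,0,0.6,0,0,0],
  [0,0,0.8,0,0,0],
  [0,0,1.0,0,0,0],
  [0,0,1.2,0,0,0],
  [0,0,1.2,0,0,0],
])

```text
t: 15.8
tcp_pos: [0.6103, 0.0751, 0.0843]
orientation: [180.0, -0.0, 0.0]
ft_force: [0.7, 1.3, -1.4]
width: 0.0144
```

Call:
servo_tool([
  [0,0,0.1,0,0,0],
  [0,0,0.2,0,0,0],
  [0,0,0.25,0,0,0],
  [0,0,0.25,0,0,0],
])

```text
t: 16.2
tcp_pos: [0.6106, 0.0752, 0.0827]
orientation: [-180.0, -0.1, 0.0]
ft_force: [-1.4, 1.1, 7.7]
width: 0.0147
```

Home at the predicted height with 7.7 N. Releasing, rising, and turning 7.4° to grip the block on its 44 mm sides.

Call:
servo_tool([
  [0,0,-0.1,0,0,0],
  [0,0,-0.1,0,0,0],
  [0,0,-0.1,0,0,0],
  [0,0,-0.1,0,0,0],
  [0,0,-1.5,0,0,0],
  [0,0,-3,0,0,0],
  [0,0,-4.5,0,0,0],
  [0,0,-4.5,0,0,-7.4],
  [0,0,-4.5,0,0,-7.4],
  [0,0,-4.5,0,0,-7.4],
], fingers=-1)

```text
t: 17.2
tcp_pos: [0.6105, 0.0751, 0.1281]
orientation: [-180.0, -0.1, 7.2]
ft_force: [0.3, 0.5, 0.5]
width: 0.0855
```

```bash
python3 - <<'E'
from h import *
a,d=save('side','s4.png')
cv2.imwrite('pics/s4c.png',cv2.resize(a[150:270,130:290],None,fx=5,fy=5,interpolation=3)[:,:,::-1])
to(.6103,.075,.046,7.4)
E
```

```text
t 17.25 at [0.6104 0.0751 0.1278] [-1.8e+02 -1.0e-01  7.3e+00] F [-0.4 -0.3  0.4] w 0.0855 j7 -93
delta [-0.02  0.01  8.18] [-0.  -0.1 -0.1]
```

View pics/s4c.png

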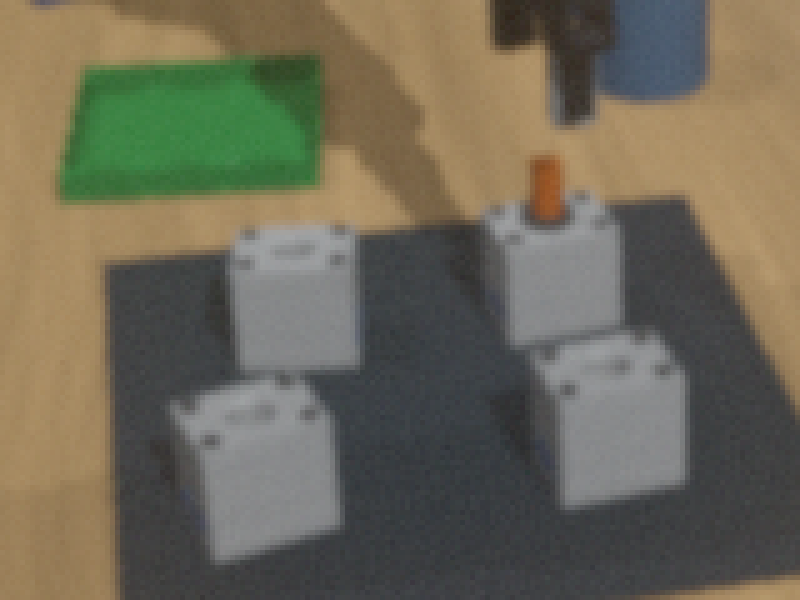

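Gauge stands fully home in the far-right block (crop (548,215)), shoulder on the top; the other blocks are unmoved. Now gripping the block.

Call:
servo_tool([
  [0,0,2,0,0,0],
  [0,0,4,0,0,0],
  [0,0,6,0,0,0],
  [0,0,7.5,0,0,0],
  [0,0,8.2,0,0,0],
  [0,0,8.2,0,0,0],
  [0,0,8.2,0,0,0],
])

```text
t: 17.95
tcp_pos: [0.6109, 0.0752, 0.0463]
orientation: [-180.0, -0.1, 7.2]
ft_force: [0.6, 0.4, -0.6]
width: 0.0849
```

Call:
servo_tool([
  [0,0,0,0,0,0],
  [0,0,0,0,0,0],
  [0,0,0,0,0,0],
  [0,0,0,0,0,0],
  [0,0,0,0,0,0],
  [0,0,0,0,0,0],
  [0,0,0,0,0,0],
], fingers=1, force=50)

```text
t: 18.65
tcp_pos: [0.6113, 0.0754, 0.0471]
orientation: [-180.0, -0.2, 7.2]
ft_force: [-1.3, -0.3, 6.1]
width: 0.043
```

Call:
servo_tool([
  [0,0,-0.5,0,0,0],
  [0,0,-1.5,0,0,0],
  [0,0,-2.5,0,0,0],
  [0,0,-4,0,0,0],
  [0,0,-5,0,0,0],
  [0,0,-6,0,0,0],
  [0,0,-7,0,0,0],
  [0,0,-7,0,0,0],
])

```text
t: 19.45
tcp_pos: [0.612, 0.0755, 0.1189]
orientation: [-180.0, -0.3, 7.2]
ft_force: [-0.8, -0.1, -4.1]
width: 0.043
```

```bash
python3 - <<'E'
from h import *
to(.4513,.3197,.116,7.4)
to(.4513,.3197,.116,84)
E
```

```text
t 19.45 at [0.612  0.0755 0.1189] [-180.    -0.3    7.2] F [-0.8 -0.1 -4.1] w 0.043 j7 -93
delta [-12.87 -26.25   0.23] [-0.  -0.3 -0.2]
t 19.45 at [0.612  0.0755 0.1189] [-180.    -0.3    7.2] F [-0.8 -0.1 -4.1] w 0.043 j7 -93
delta [-12.87 -26.25   0.23] [  0.2  -0.3 -76.8]
```

Call:
servo_tool([
  [-0.5,-1,0,0,0,-3],
  [-1.5,-3,0,0,0,-9],
  [-2.5,-5,0,0,0,-15],
  [-3.5,-7,0,0,0,-21],
  [-4.5,-9,0,0,0,-27],
  [-5.5,-11,0,0,0,-33],
  [-6.5,-13,0,0,0,-39],
  [-7.5,-15,0,0,0,-45],
  [-8.5,-17,0,0,0,-51],
  [-9.5,-19,0,0,0,-57],
  [-10.5,-21,0,0,0,-63],
  [-11.5,-23,0,0,0,-69],
  [-12.2,-25,0,0,0,-73],
  [-12.7,-26,0,0,0,-76],
  [-12.87,-26.25,0,0,0,-76.8],
  [-12.87,-26.25,0,0,0,-76.8],
  [-12.87,-26.25,0,0,0,-76.8],
])

```text
t: 21.15
tcp_pos: [0.452, 0.3185, 0.1181]
orientation: [179.7, -0.1, 83.9]
ft_force: [0.8, -0.4, -3.4]
width: 0.0434
```

```bash
python3 - <<'E'
from h import *
a,d=save('side','s5.png')
cv2.imwrite('pics/s5c.png',cv2.resize(a[80:240,110:310],None,fx=4,fy=4,interpolation=3)[:,:,::-1])
to(.4513,.3197,.05,84)
E
```

```text
t 21.20 at [0.4521 0.3185 0.1182] [ 1.797e+02 -1.000e-01  8.390e+01] F [ 0.5 -0.5 -3.6] w 0.0431 j7 -58
delta [ 0.11 -0.13  6.82] [ 0.3 -0.1 -0.1]
```

View pics/s5c.png

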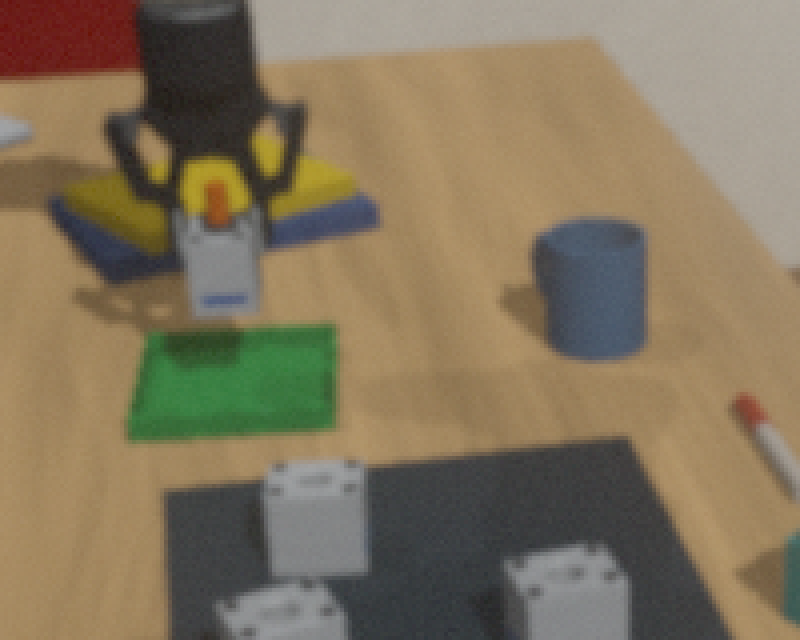

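Block held with the gauge home (crop (217,205)). Lowering; floor contact is expected at TCP z≈0.048.

Call:
servo_tool([
  [0.1,-0.13,1.5,0.3,0,0],
  [0.1,-0.13,3,0.3,0,0],
  [0.1,-0.13,4.5,0.3,0,0],
  [0.1,-0.13,5.5,0.3,0,0],
  [0.1,-0.13,6.2,0.3,0,0],
  [0.1,-0.13,6.6,0.3,0,0],
  [0.1,-0.13,6.8,0.3,0,0],
  [0.1,-0.13,6.8,0.3,0,0],
])

```text
t: 22.0
tcp_pos: [0.4514, 0.3197, 0.0503]
orientation: [180.0, -0.1, 83.9]
ft_force: [0.1, -0.8, -3.3]
width: 0.0432
```

Call:
servo_tool([
  [0,0,0.05,0,0,0],
  [0,0,0.1,0,0,0],
  [0,0,0.15,0,0,0],
  [0,0,0.15,0,0,0],
])

```text
t: 22.4
tcp_pos: [0.4515, 0.3198, 0.0488]
orientation: [179.9, -0.1, 83.9]
ft_force: [-0.1, -0.1, -4.4]
width: 0.0432
```

Call:
servo_tool([
  [0,0,0.05,0,0,0],
  [0,0,0.08,0,0,0],
  [0,0,0.08,0,0,0],
])

```text
t: 22.7
tcp_pos: [0.4515, 0.3198, 0.0481]
orientation: [179.9, -0.1, 83.9]
ft_force: [-0.6, -0.7, -2.4]
width: 0.0431
```

Call:
servo_tool([
  [0,0,0.05,0,0,0],
  [0,0,0.08,0,0,0],
  [0,0,0.08,0,0,0],
])

```text
t: 23.0
tcp_pos: [0.4515, 0.3197, 0.0481]
orientation: [179.9, -0.1, 83.9]
ft_force: [-3.0, -3.0, 8.5]
width: 0.043
```

Seated on the floor (8.5 N). Releasing and going straight up, well clear.

Call:
servo_tool([
  [0,0,0,0,0,0],
  [0,0,0,0,0,0],
  [0,0,0,0,0,0],
  [0,0,0,0,0,0],
  [0,0,-1,0,0,0],
  [0,0,-3,0,0,0],
  [0,0,-6,0,0,0],
  [0,0,-10,0,0,0],
  [0,0,-15,0,0,0],
  [0,0,-20,0,0,0],
  [0,0,-20,0,0,0],
  [-15,0,-20,0,0,0],
  [-15,0,-20,0,0,0],
  [-15,0,-20,0,0,0],
  [-15,0,-20,0,0,0],
  [-15,0,-20,0,0,0],
], fingers=-1)

```text
t: 24.6
tcp_pos: [0.4352, 0.1692, 0.2485]
orientation: [179.9, -0.1, 83.7]
ft_force: [0.2, 0.7, -0.0]
width: 0.0853
```

```bash
python3 - <<'E'
from h import *
a,d=save('side','s6.png'); b,D=save('top','t6.png')
c=cv2.resize(a[80:280,110:360],None,fx=3,fy=3,interpolation=3)
cv2.imwrite('pics/s6c.png',c[:,:,::-1])
cv2.imwrite('pics/t6b.png',cv2.resize(b[:,:,::-1],(800,600)))
P=cloud('top',D);X,Y,Z=np.moveaxis(P,-1,0)
for c in [(.488,.076),(.609,-.062),(.457,-.063),(.4513,.3197)]:
    m=(abs(X-c[0])<.045)&(abs(Y-c[1])<.045)&(Z>.048)&(Z<.062); r=cv2.minAreaRect((P[m][:,:2]*1000).astype(np.float32)) if m.sum()>5 else 0; print(r,np.median(Z[m]))
m=(abs(X-.4513)<.03)&(abs(Y-.3197)<.03); print('top of gauge',Z[m].max())
print(readout.get_obs()['t'],readout.get_obs()['ft_force'],readout.get_obs()['tcp_pos'])
E
```

```text
((487.74371337890625, 75.84027099609375), (44.07501220703125, 55.82521438598633), 81.62361907958984) 0.05410732036376742
((609.9683837890625, -61.83600616455078), (57.096614837646484, 43.76951599121094), 7.6874518394470215) 0.054428231754368284
((456.9925537109375, -62.28215026855469), (55.52037048339844, 43.89223098754883), 14.813860893249512) 0.05435155684887416
0 nan
  return _methods._mean(a, axis=axis, dtype=dtype,
  ret = ret.dtype.type(ret / rcount)
Traceback (most recent call last):
ValueError: zero-size array to reduction operation maximum which has no identity
```

View pics/s6c.png

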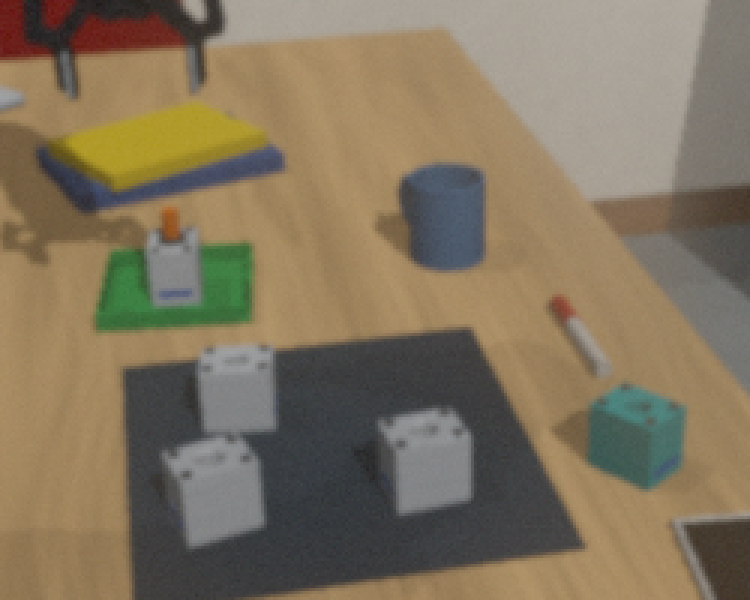

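View pics/t6b.png

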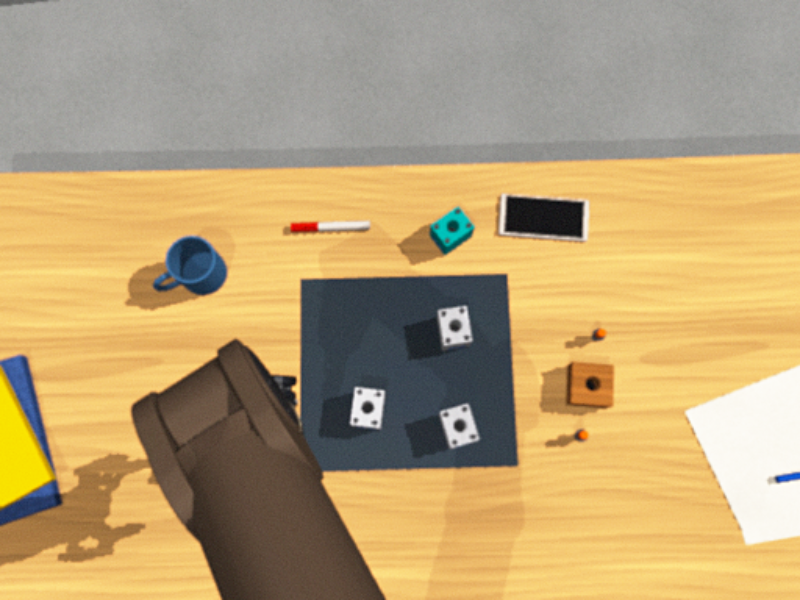

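Side view: the block is upright in the tray at (175,268), and the gauge handle stands at (171,225). Top view: the other three blocks and the bystanders are where they were, and the arm is clear. Last check: the shoulder seating from the side camera's depth, then I hand in.

```bash
python3 - <<'E'
from h import *
z=np.load('pics/s6.png.npz'); S=cloud('side',z['d']); s=z['im']
hs=cv2.cvtColor(s,cv2.COLOR_RGB2HSV); o=(hs[...,0]<14)&(hs[...,1]>150); k=np.zeros_like(o);k[145:165,155:178]=1;k&=o
print('handle z',np.percentile(S[k][:,2],[0,50,100]).round(3),S[k].mean(0).round(3))
q=S[155:185,155:180].reshape(-1,3); q=q[(abs(q[:,0]-.451)<.05)&(abs(q[:,1]-.32)<.05)]; print('xyz range',q.min(0).round(3),q.max(0).round(3))
print(readout.get_obs()['ft_force'].round(1) if hasattr(readout.get_obs()['ft_force'],'round') else readout.get_obs()['ft_force'])
print(ctrl.sign_off())
E
```

```text
handle z [0.062 0.076 0.589] [0.448 0.265 0.094]
xyz range [ 0.409  0.283 -0.   ] [0.48  0.369 0.076]
[-0.7  0.1  0.7]
the job is handed in; nothing more can be done
None
```

The good block now stands upright in the green tray with the gauge left in its hole. I handed the job in at about 25 s; no verdict was reported.

- **Finding it:** I took the large gauge from the stand and tried three blocks. The blocks at (0.457, -0.062) and (0.609, -0.062) stopped it hard 10 mm in, at 8.5 N and 5.9 N. In the block at (0.610, 0.075) it went down to the expected fully-home height, with 7.7 N when it seated. I did not try the fourth block.
- **Placing:** I gripped the good block by its 44 mm sides with the gauge in it and set it down near the middle of the tray. The force was 8.5 N when it met the floor.
- **Last checks:** The other three blocks are within about 1 mm of where they started. The phone, marker and mug look undisturbed. The arm is clear and its force reading is near zero.
- **Checks that fell short:** The arm blocked the top camera's view of the tray, so I could not measure the block or the gauge there from above. The side depth reading had stray background points; its median handle height, 76 mm, fits the gauge being home. That it is still fully home in the tray rests mainly on the side picture.

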